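# Clamp a cigar mould in the screw press

## Task

Load the closed cigar mould into the green screw press: lengthwise on the bed between the two rails, pushed home against the back stop. Then crank the red-knobbed handle clockwise until the pad meets the mould and snug it by feel, until the knob takes about twice the push it needs when running free and no harder; let go and leave it clamped, without disturbing the other things on the bench.

Things in the scene. Friction and masses are not known exactly. Their poses are not given: they have to be found in the camera images.
- press: green C-frame screw press, bolted down. Origin: bench level on the screw axis; x from its open front (robot side) to its back, z up; mm. Bed top z=14, x=-195 to 115, 120 wide. Two rails 10 high, inner faces y=+-37, x=-70 to 50, flared mouths from x=-97. Overhead arm 50 wide, x=-33 to 112, z=137 to 165; column behind the stop.
- stop (a point): middle of the foot of the steel back stop's front face, at bed level (press x=50, z=14 mm); the stop is 74 wide, 28 high. The mould is home when its far end touches it, so that the mould's origin lies 25 mm in front of the screw axis (press x=-25).
- pad: round steel pressure pad, 44 mm across, 12 thick, under the screw; starts 87 to 100 mm above the bench. Origin: centre of its underside, on the screw axis; z up. It does not turn. It sinks 6.4 mm per radian of crank turned clockwise seen from above. Pad force wanted: about 40 N (15 to 75 N passes); over 95 N spoils the mould.
- crank_axis (a point): point on the screw axis level with the red knob's top; sinks with pad and crank. Turning free takes a tangential push of about 6 N at the knob (as it moves; 2 to 4 N is left when the hand pauses); each 8 N of pad force adds 1 N. Snug: about 5 N more than free. First touch to snug is less than 0.15 rad of crank turn plus the gripper's own give. The screw holds itself when let go.
- knob_top (a point): centre of the top of the crank's red knob: an upright, freely spinning cylinder 20 mm across, 42 high, 50 mm from the screw axis. Its foot is 2 mm above the 20 mm wide, 8 thick crank bar (hub 1 mm proud of that foot). It starts within 57 degrees of the press's +x; going clockwise from above it sinks 6.4 mm per radian. Contact comes after 3 to 6.5 rad.
- mould: cigar mould: closed block 150 long (x), 60 wide (y); black lower half 22 mm, wooden upper half 22 mm on stiff dowels; about 0.45 kg. Either end may go in first. Origin: centre of its underside, z up. The halves stand 2 to 8 mm apart, different every time and not measured: total height 46 to 52 mm. The gap does not close at snug force.
- chest: bystander: small wooden box 134 x 99 x 54 mm, origin under its centre
- jar: bystander: amber glass jar with brass cap, 64 mm across, 110 high, origin under its centre
- mug: bystander: aluminium cup 72 mm across, 85 high, origin under its centre
Mind the look-alikes: they are no part of the job. Leave any blue or turquoise look-alike of the mould alone.

How it is judged:
By the outcome, as a careful person would: the job done as asked, in the order asked, and still so for the second after the job is handed in, with the robot touching nothing.
It also fails if it takes over 72 s, if anything falls off the work surface, if the arm or the gripper's body presses on something with over 40 N, if the wrist force passes 120 N, or if a joint passes its speed limit or range.

## Robot

A 6-joint arm with a two-finger parallel gripper is mounted at the origin on the work surface. World frame = base frame: x ahead of the robot, y to its left, z up, the work surface at z = 0. Lengths are in m, angles in rad, forces in N, time in s.
With the tool pointing down it reaches from about 0.375 to 0.925 m from the base axis. Payload 5.7 kg.
Tool frame: the origin (TCP) lies at the very end of the fingers, on their centre line; the grasp point (between the pads) lies 19 mm behind it (grip_point_offset is the distance from the TCP to the grasp point, in m); z points along the fingers, y is the line along which they close (so a half turn about z gives the same grasp; the last joint's range is limited). The gripper opens to 88 mm and grips with 3 to 60 N. Pads are 20 mm wide; open, the fingers measure 115 mm over their backs; the gripper's body (75 mm by 178 mm) begins 61 mm behind the grasp point.
Start: joints at [1.041, 0.359, 1.51, -0, 1.272, -0.115], TCP at [0.242, 0.549, 0.223] pointing down, gripper open.
Joint ranges: [-2.97, 2.97], [-1.01, 2.36], [0.21, 2.38], [-0.96, 4.11], [0.2, 2.71], [-2.98, 2.98]. Speed limits (rad/s): [2.39, 2.39, 3.14, 3.14, 3.14, 3.14].

## Interface

Orientations are given as [roll, pitch, yaw] about the fixed x, y, z axes, in that order (R = Rz(yaw) Ry(pitch) Rx(roll)).
In Python, from cell import * gives the robot as it stands.
- The arm moves only by the shell command python3 -m creep 'ROWS' [FORCE]. ROWS is JSON, a list of rows, each a list of 7 numbers: the shift along the tool's x, y, z in mm, then the turn, a rotation vector about the tool's x, y, z in degrees, then the finger opening in mm, from 0 to 87.8. In form: [[dx, dy, dz, rx, ry, rz, grip], ...]. A call has 1 to 10 rows; each row shifts and turns the commanded pose from where the row before left it, along the tool's axes as they then stand; what a row does not reach is not made up. A row lasts 1/8 s, in which the tool goes at most 62.5 mm and 10.7 degrees, less where a joint would pass 70% of its speed; a pose out of reach is approached as far as the arm can. A call is refused whole if a number of a shift passes 62.5 or a number of a turn 10.7, either way. A call with a gripper value outside its range is refused whole. The fingers move at their own pace and stop on an object; FORCE is the grip in N (left out, the last holds). Time passes only in rows, so rows that do not move let the fingers close. It gives the time, the measured TCP pose, the force, the opening and the grip force at its end, in the units of the state.
- observe(): the state, without advancing time (a new reading comes with each control period).
- camera(name): name is "scene" or "top" or "wrist"; returns a dict with "image" (384x512x3 uint8, blue, green, red), "z_map" (384x512 float32, m along the optical axis (not along the pixel's ray), 0 where there is no reading), "fx", "fy", "cx", "cy" (pixels), "position" and "rotation" of the camera in the world; the wrist camera has in their place "T_tool_cam" (4x4, takes a point from camera to tool coordinates, whose origin is the TCP and whose axes are the flange's). Camera axes: x right, y up, looking along -z (the intrinsics and any distortion apply to the point x, -y, -z); pixel columns grow to the right and rows downward; lengths in m; the calibration is good to about 2 mm. A picture is of the moment at which its call begins: read the wrist's pose just before it.
- hand_in(): hands the job in; it is judged then, once.
The state is a dict: "t": time; "q": joint angles; "dq": joint speeds; "effort": joint torques, N m; "eef_pos": TCP position; "tcp_rot": TCP orientation; "contact_force": force on the tool from outside, world axes, zero at the start; "ft_torque": the same for the moment, N m; "grip_width": finger opening in m; "grip_force": force on a finger pad.
Only numpy, scipy, OpenCV 4.12 (cv2) and the standard library are available. Lean on these libraries where they do the work, as an engineer would, in place of code of your own. Each camera call takes 0.05 s, during which the arm holds its last target. There are 200 camera calls.

## Working session

There is one attempt and no reset: what is moved stays moved. The work goes in short steps, Python scripts to look and compute and a shell command to move; the robot and the scene stay as the last step left them, time stands still between calls to the robot, and variables do not carry over. Pictures are saved under pics/ and viewed, at most 10 in all, crops included, and the job is handed in when it is done.

```bash
ls; mkdir -p pics; python3 - <<'E'
from cell import *
import cv2,numpy as np,pickle
print(observe())
d={}
for n in("scene","top","wrist"):
    c=camera(n);d[n]=c;cv2.imwrite(f"pics/{n}0.png",c["image"])
    print(n,{k:v for k,v in c.items() if k not in("image","z_map")}, (c["z_map"]>0).mean())
pickle.dump(d,open("v0.pkl","wb"))
cv2.imwrite("pics/both.png",cv2.resize(np.vstack([d["scene"]["image"],d["top"]["image"]]),(0,0),fx=.78,fy=.78))
E
```

```text
pics
{'t': 0.0, 'q': array([ 1.04091501e+00,  3.59460110e-01,  1.51140627e+00, -1.23924660e-05,
        1.27246999e+00, -1.15088740e-01]), 'dq': array([ 0.00022997, -0.00079673, -0.00035536,  0.00038469,  0.00062645,
        0.00021023]), 'effort': array([-1.18351381e-03, -5.15346336e+01, -2.70736474e+01,  6.69943588e-02,
        3.47962102e-02, -1.66167574e-04]), 'eef_pos': array([0.24146626, 0.54853936, 0.22184626]), 'tcp_rot': array([-3.13985911e+00, -1.88478820e-04,  2.72680356e+00]), 'contact_force': array([-0.1537529 , -1.0174404 , -0.19805798]), 'ft_torque': array([-0.00211168,  0.00461542,  0.03173128]), 'grip_force': 0.0, 'grip_width': 0.08807676765485148}
scene {'fx': 500.1601219712699, 'fy': 500.1601219712699, 'cx': 256.9647626960446, 'cy': 199.50056827072981, 'position': array([1.37225728, 0.87970479, 1.26997585]), 'rotation': array([0.83886475, 0.01419461, 2.3811671 ])} 0.9484151204427084
top {'fx': 453.5483538006773, 'fy': 453.5483538006773, 'cx': 255.8144229937878, 'cy': 204.1210369289058, 'position': array([ 0.34209623, -0.00817681,  1.58230769]), 'rotation': array([ 0.12307159, -0.01817901, -1.59963295])} 0.9960123697916666
wrist {'fx': 283.7009322805473, 'fy': 283.7009322805473, 'cx': 258.5442576908106, 'cy': 188.63642011079796, 'T_tool_cam': array([[ 5.05316864e-05,  9.66754429e-01,  2.55706613e-01,
         6.95402731e-02],
       [ 9.99999903e-01,  6.28721304e-05, -4.35317611e-04,
        -1.78868408e-04],
       [-4.36922048e-04,  2.55706610e-01, -9.66754332e-01,
        -1.62599602e-01],
       [ 0.00000000e+00,  0.00000000e+00,  0.00000000e+00,
         1.00000000e+00]])} 0.9953257242838541
```

View pics/top0.png

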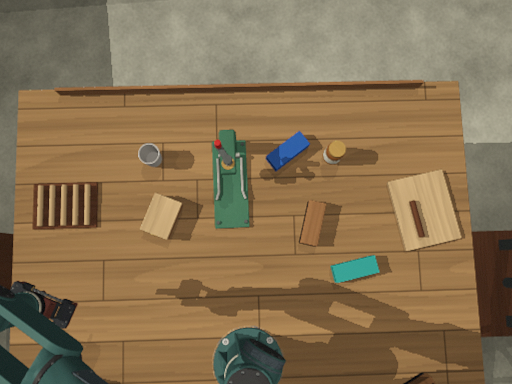

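View pics/scene0.png

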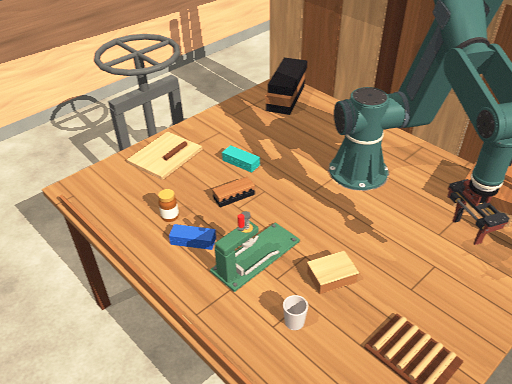

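Top view: candidates for the mould are the brown block (313,223), the blue (288,151), the teal (355,269), the slatted open tray (65,205), the cutting board bar (418,218), and in the scene view a black/wood block (287,85). The brown block, with black underneath (scene 233,193) fits the description. The press is at (230,180), its front towards the robot, and the red knob is at (218,145).

```bash
cat >h.py <<'E'
import cv2,numpy as np,pickle
from scipy.spatial.transform import Rotation as Ro
def pose(c,tool=None):
    if "T_tool_cam" in c:
        T=c["T_tool_cam"];R=Ro.from_euler("xyz",tool[1]).as_matrix()
        return R@T[:3,:3],R@T[:3,3]+tool[0]
    return Ro.from_euler("xyz",c["rotation"]).as_matrix(),np.array(c["position"])
def cloud(c,tool=None):
    R,p=pose(c,tool);z=c["z_map"];v,u=np.mgrid[:384,:512]
    P=np.stack([(u-c["cx"])/c["fx"]*z,-(v-c["cy"])/c["fy"]*z,-z],-1)
    return P@R.T+p
def ray(c,uv,h,tool=None):
    R,p=pose(c,tool);d=R@np.array([(uv[0]-c["cx"])/c["fx"],-(uv[1]-c["cy"])/c["fy"],-1]);return p+d*(h-p[2])/d[2]
def rect(xy):
    (c,s,a)=cv2.minAreaRect((xy*1000).astype(np.float32));return np.round(c,1),np.round(s,1),round(a,1)
E
python3 - <<'E'
from h import *
d=pickle.load(open("v0.pkl","rb"))
for n in("top","scene"):
    c=d[n];P=cloud(c);hsv=cv2.cvtColor(c["image"],cv2.COLOR_BGR2HSV);H,S,V=cv2.split(hsv);ok=c["z_map"]>0
    X=P[...,0];Y=P[...,1];Z=P[...,2]
    g=ok&(H>55)&(H<85)&(S>70)&(X>.35)
    l,lab,st,cen=cv2.connectedComponentsWithStats(g.astype(np.uint8))
    for i in range(1,l):
        if st[i,4]>150:
            m=lab==i; b=m&(Z<.03)&(Z>.0);print(n,"green",cen[i],st[i,4],rect(P[b][:,:2]),np.median(Z[b]), "hi",rect(P[m&(Z>.15)][:,:2]) if (m&(Z>.15)).sum()>5 else 0,np.median(Z[m&(Z>.12)]))
    r=ok&((H<6)|(H>174))&(S>160)&(V>90)&(Z>.1)&(X>.3)
    v,u=np.nonzero(r);print(n,"red",len(v),u.min(),u.max(),v.min(),v.max(),P[r].min(0),P[r].max(0))
    u0,v0=(313,223) if n=="top" else (233,193)
    b=ok&(np.hypot(X-P[v0,u0,0],Y-P[v0,u0,1])<.12)&(Z>.035)&(Z<.07)
    l,lab=cv2.connectedComponents(b.astype(np.uint8));m=lab==lab[v0,u0]
    print(n,"mould",P[v0,u0],m.sum(),rect(P[m][:,:2]),np.percentile(Z[m],[5,50,95]))
    for k,(nm,q) in enumerate(dict(mug=(150,154),chest=(161,216),jar=(336,150)).items()):
        if n=="top":print(nm,P[q[1],q[0]])
c=d["top"]["image"][120:260,190:340];s=d["scene"]["image"][170:300,170:320]
cv2.imwrite("pics/crop1.png",np.hstack([cv2.resize(c,(390,364),interpolation=2),cv2.resize(s,(400,364),interpolation=2)]))
E
```

```text
top green [231.80045351 186.08027211] 2205 (array([610.8,  44.6]), array([306.8, 115.5]), 0.6) 0.01398514714657395 hi (array([688.3,  47.8]), array([144.3,  49.3]), 0.4) 0.16422146026781959
top green [214.68789809 168.24840764] 157 (array([662.7,  96.1]), array([197.7,  16.7]), 1.2) 0.014166874876465507 hi 0 0.22128538204412074
top red 49 214 220 140 148 [0.68214338 0.06449733 0.15829534] [0.72827289 0.08214934 0.26898906]
top mould [ 0.46102026 -0.23365972  0.05058609] 795 (array([ 461.5, -232.6]), array([ 62.6, 149.5]), 75.5) [0.04224441 0.04924388 0.0546391 ]
mug [7.26012875e-01 3.27667519e-01 3.72213711e-04]
chest [0.49847821 0.27947365 0.05372782]
jar [ 0.69725532 -0.31196039  0.1126483 ]
scene green [249.08264165 252.62829304] 2771 (array([611.4,  41.2]), array([315.1, 138.5]), 1.3) 0.01431996303603289 hi (array([692.6,  51.2]), array([148. ,  49.8]), 0.1) 0.16224509532924225
scene red 78 238 243 214 227 [0.68616846 0.0672438  0.22314955] [0.70635113 0.08569742 0.26843442]
scene mould [ 0.486587   -0.20552646  0.04896545] 531 (array([ 465. , -232.3]), array([ 71.3, 152. ]), 73.5) [0.03791296 0.04892779 0.05419548]
```

View pics/crop1.png

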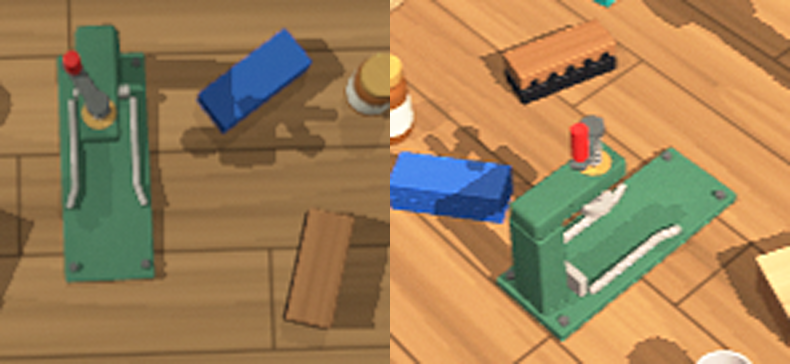

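The crop shows the chosen block: wooden upper half, black lower half with dowels, 150 x 62 mm, top at 49–51 mm. It fits the mould. I'll move over it now.

```bash
python3 -m creep '[[0,0,0,0,0,-9.3,87.8],[-37.8,-41.7,0,0,0,0,87.8],[-37.8,-41.7,0,0,0,0,87.8],[-37.8,-41.7,0,0,0,0,87.8],[-37.8,-41.7,0,0,0,0,87.8],[-37.8,-41.7,0,0,0,0,87.8],[-37.8,-41.7,0,0,0,0,87.8],[-37.8,-41.7,0,0,0,0,87.8],[-37.8,-41.7,0,0,0,0,87.8]]' 40
python3 -m creep '[[-15.3,-52.4,0,0,0,0,87.8],[-15.3,-52.4,0,0,0,0,87.8],[-15.3,-52.4,0,0,0,0,87.8],[-15.3,-52.4,0,0,0,0,87.8],[-15.3,-52.4,0,0,0,0,87.8],[-15.3,-52.4,0,0,0,0,87.8],[-15.3,-52.4,0,0,0,0,87.8],[0,0,0,0,0,0,87.8]]'
cat >look.py <<'E'
from cell import *
from h import *
import sys
o=observe();t=(o["eef_pos"],o["tcp_rot"]);c=camera("wrist");pickle.dump((t,c),open("w.pkl","wb"))
P=cloud(c,t);X,Y,Z=np.moveaxis(P,-1,0)
print(t,o["t"]);cv2.imwrite(f"pics/{sys.argv[1]}.png",c["image"])
E
cat >mould.py <<'E'
from look import *
b=((Z>.035)&(Z<.07)&(np.hypot(X-.462,Y+.232)<.12)).astype(np.uint8)
l,lab,st,cen=cv2.connectedComponentsWithStats(b);m=lab==1+np.argmax(st[1:,4])
z=np.median(Z[m]);q=m&(abs(Z-z)<.004)
print(q.sum(),rect(P[q][:,:2]),z)
E
python3 mould.py w1
```

```text
t: 1.27
eef_pos: [0.4518, 0.1488, 0.2226]
tcp_rot: [3.142, 0.0, 2.889]
contact_force: [1.5, 0.7, -0.6]
grip_width: 0.0876
grip_force: 0.0
t: 2.28
eef_pos: [0.4636, -0.2351, 0.2225]
tcp_rot: [-3.14, 0.001, 2.885]
contact_force: [-0.6, 0.8, 0.6]
grip_width: 0.0877
grip_force: 0.0
(array([ 0.46361119, -0.23512047,  0.22254319]), array([-3.14031124e+00,  8.66364077e-04,  2.88488948e+00])) 2.275
6039 (array([ 462.5, -234.5]), array([ 60. , 148.9]), 75.4) 0.04986833141914815
```

```bash
python3 -m creep '[[28,0,0,0,0,0,87.8],[28,0,0,0,0,0,87.8],[0,0,50,0,0,0,87.8],[0,0,50,0,0,0,87.8],[0,0,50,0,0,0,87.8],[0,0,30,0,0,0,87.8],[0,0,22.5,0,0,0,87.8],[0,0,0,0,0,0,87.8]]' 60
python3 -m creep '[[0,0,0,0,0,0,50],[0,0,0,0,0,0,50],[0,0,0,0,0,0,50],[0,0,0,0,0,0,50],[0,0,0,0,0,0,50],[0,0,0,0,0,0,50]]' 60
```

```text
t: 3.32
eef_pos: [0.4078, -0.2151, 0.019]
tcp_rot: [3.14, -0.004, 2.89]
contact_force: [0.5, -0.0, -0.1]
grip_width: 0.0875
grip_force: 0.0
t: 4.08
eef_pos: [0.4096, -0.2181, 0.021]
tcp_rot: [-3.141, 0.002, 2.889]
contact_force: [-1.5, -0.6, 7.4]
grip_width: 0.0596
grip_force: 59.8
```

```bash
python3 -m creep '[[0,0,-20,0,0,0,50],[0,0,-30,0,0,0,50],[0,0,-40,0,0,0,50],[0,0,-40,0,0,0,50],[0,0,0,0,0,0,50]]'
python3 - <<'E'
from h import *
d=pickle.load(open("v0.pkl","rb"))
for n in("top","scene"):
    c=d[n];P=cloud(c);H,S,V=cv2.split(cv2.cvtColor(c["image"],cv2.COLOR_BGR2HSV));X,Y,Z=np.moveaxis(P,-1,0)
    g=(H>50)&(H<90)&(S>60)&(X>.4)&(X<.8)&(abs(Y-.045)<.09)
    b=g&(Z>.01)&(Z<.018)
    for lo in np.arange(.46,.66,.04):
        y=Y[b&(X>lo)&(X<lo+.04)]*1000;print(n,round(lo,2),y.min().round(1),y.max().round(1),((y.min()+y.max())/2).round(1))
    print("x",X[b].min(),X[b].max())
    a=g&(Z>.158)&(Z<.17)
    print("arm",X[a].min(),X[a].max(),[(np.percentile(Y[a&(X>l)&(X<l+.03)],[2,98])*1e3).round(1) for l in (.63,.66,.7,.73)])
    s=(S<60)&(V>110)&(Z>.017)&(Z<.03)&(abs(X-.64)<.08)&(abs(Y-.047)<.08)
    for lo in np.arange(.56,.69,.02):
        y=Y[s&(X>lo)&(X<lo+.02)]*1e3
        if len(y):print("rail",round(lo,2),y[y<47].round(0).tolist()[:8],y[y>47].round(0).tolist()[:8])
E
```

```text
t: 4.7
eef_pos: [0.4105, -0.2184, 0.1522]
tcp_rot: [-3.14, 0.005, 2.889]
contact_force: [1.2, 0.7, -5.4]
grip_width: 0.0597
grip_force: 59.8
top 0.46 -14.0 100.9 43.4
top 0.5 -14.5 103.1 44.3
top 0.54 -12.7 103.1 45.2
top 0.58 -13.2 102.5 44.7
top 0.62 -11.3 105.2 47.0
x 0.45733922143688915 0.7627348791963561
arm 0.6161220566804475 0.7603671059194805 [array([23.5, 71.6]), array([23.2, 70.9]), array([25.2, 66.6]), array([24.8, 72.7])]
rail 0.56 [8.0, 5.0, 1.0, 5.0, 1.0, 5.0, 1.0, -2.0] [88.0, 91.0, 88.0, 85.0, 88.0, 95.0, 91.0, 88.0]
rail 0.58 [8.0, 4.0, 8.0, 8.0, 8.0, 4.0, 8.0, 4.0] [91.0, 87.0, 84.0, 91.0, 88.0, 84.0, 91.0, 88.0]
rail 0.6 [7.0, 7.0, 4.0, 7.0, 4.0, 0.0, 7.0, 4.0] [91.0, 87.0, 91.0, 87.0, 84.0, 91.0, 87.0, 84.0]
rail 0.62 [10.0, 7.0, 3.0, 10.0, 7.0, 3.0, 10.0, 7.0] [87.0, 90.0, 87.0, 91.0, 87.0, 91.0, 87.0, 84.0]
rail 0.64 [10.0, 6.0, 6.0, 10.0, 6.0, 10.0, 6.0, 10.0] [90.0, 86.0, 90.0, 87.0, 90.0, 87.0, 90.0, 90.0]
rail 0.66 [9.0, 9.0, 6.0, 2.0, 9.0, 6.0, 9.0, 6.0] [93.0, 89.0, 86.0, 93.0, 90.0, 86.0, 93.0, 89.0]
rail 0.68 [9.0, 5.0, 9.0, 5.0, 9.0, 9.0, 5.0, 9.0] [86.
[... 284 characters left out ...]
), array([30.6, 74.5]), array([29.1, 72.5]), array([28.9, 74. ])]
rail 0.56 [-3.0, 2.0, 1.0, -8.0, -1.0, 1.0, -1.0, -1.0] [91.0, 96.0, 97.0, 86.0, 87.0, 86.0, 94.0, 97.0]
rail 0.58 [4.0, 7.0, 8.0, 9.0, 10.0, 9.0] [87.0, 88.0, 83.0, 89.0, 87.0, 90.0, 83.0, 88.0]
rail 0.6 [11.0] [84.0, 84.0, 86.0, 88.0, 88.0, 91.0, 90.0, 92.0]
rail 0.62 [2.0, 8.0, -3.0, 7.0, 9.0, 11.0, 10.0, 6.0] [86.0, 83.0, 83.0, 93.0, 86.0, 88.0, 91.0, 90.0]
rail 0.64 [8.0, 10.0, 1.0, 5.0, 6.0, 8.0, 11.0, 3.0] [85.0, 90.0, 89.0, 90.0, 91.0, 85.0, 88.0, 93.0]
rail 0.66 [7.0, 5.0, 5.0, 8.0, 9.0, 12.0, 12.0, 10.0] [86.0, 90.0, 89.0, 89.0, 89.0, 94.0, 85.0, 91.0]
rail 0.68 [35.0] [49.0, 55.0, 60.0, 86.0, 87.0, 87.0, 92.0, 87.0]
```

```bash
python3 -m creep '[[0.5,54.4,0,0,0,0,50],[0.5,54.4,0,0,0,0,50],[0.5,54.4,0,0,0,0,50],[0.5,54.4,0,0,0,0,50],[0.5,54.4,0,0,0,0,50],[0,0,0,0,0,-7.75,50],[0,0,0,0,0,-7.75,50],[0,0,20,0,0,0,50],[0,0,20,0,0,0,50],[0,0,0,0,0,0,50]]'
cat > press.py <<'E'
from look import *
for n in("wrist","top"):
    if n=="top": c=camera("top");P=cloud(c);X,Y,Z=np.moveaxis(P,-1,0);cv2.imwrite(f"pics/{sys.argv[1]}t.png",c["image"])
    H,S,V=cv2.split(cv2.cvtColor(c["image"],cv2.COLOR_BGR2HSV))
    b=(H>50)&(H<90)&(S>60)&(abs(Z-.014)<.005)&(abs(Y-.047)<.09)&(X>.43)
    for lo in np.arange(.46,.66,.03):
        y=Y[b&(X>lo)&(X<lo+.03)]*1e3
        if len(y):print(n,"bed",lo.round(2),y.min().round(1),y.max().round(1),((y.min()+y.max())/2).round(1))
    m=(abs(Z-.142)<.03)&(X<.63)&(X>.45)&(H<25)&(S>60)&(V>60)&(abs(Y-.045)<.06)
    if m.sum()>50: print(n,"mould",m.sum(),rect(P[m][:,:2]),np.median(Z[m]))
E
python3 press.py w2
```

```text
t: 5.95
eef_pos: [0.4712, 0.0467, 0.1071]
tcp_rot: [3.141, -0.008, -3.124]
contact_force: [-0.4, -0.4, -4.9]
grip_width: 0.0597
grip_force: 59.9
(array([0.47120409, 0.04672591, 0.1070773 ]), array([ 3.14109984, -0.00759619, -3.12371658])) 5.95
wrist bed 0.46 -15.9 102.0 43.0
wrist bed 0.49 -14.4 101.6 43.6
wrist bed 0.58 -13.3 -8.9 -11.1
wrist bed 0.61 -12.8 -8.5 -10.6
wrist mould 13288 (array([487.6,  46.7]), array([72. , 84.4]), 0.5) 0.13568652614620386
top bed 0.58 -9.8 102.4 46.3
top bed 0.61 -10.7 105.0 47.1
top bed 0.64 -11.4 104.8 46.7
top mould 171 (array([588. ,  48.4]), array([58.5, 28.1]), 88.6) 0.13518177379782825
```

View pics/w2.png

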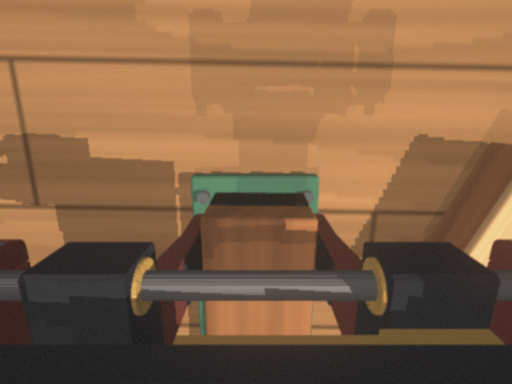

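The wrist view shows the mould (205–312, row 200+) held centrally over the bed front edge (192–318, row 175), offset about 2–3 mm. I'll lower it.

```bash
python3 -m creep '[[0,-2.5,20,0,0,0,50],[0,0,20,0,0,0,50],[0,0,15,0,0,0,50],[0,0,8,0,0,0,50],[0,0,0,0,0,0,50]]'
python3 -m creep '[[0,0,3,0,0,0,50],[0,0,2,0,0,0,50],[0,0,0,0,0,0,50]]'
```

```text
t: 6.68
eef_pos: [0.4747, 0.0441, 0.0471]
tcp_rot: [-3.142, -0.0, -3.124]
contact_force: [-0.3, -0.3, -4.6]
grip_width: 0.0598
grip_force: 59.9
t: 7.05
eef_pos: [0.4748, 0.0441, 0.0423]
tcp_rot: [-3.141, 0.0, -3.124]
contact_force: [0.8, -0.1, -5.7]
grip_width: 0.06
grip_force: 59.9
```

```bash
python3 -m creep '[[0,0,3,0,0,0,50],[0,0,2,0,0,0,50],[0,0,0,0,0,0,50]]'
python3 -m creep '[[-15,0,0,0,0,0,50],[-20,0,0,0,0,0,50],[-15,0,0,0,0,0,50],[0,0,0,0,0,0,50]]'
```

```text
t: 7.42
eef_pos: [0.4745, 0.0441, 0.0369]
tcp_rot: [-3.142, -0.001, -3.124]
contact_force: [-0.3, -0.6, -5.4]
grip_width: 0.0596
grip_force: 59.9
t: 7.92
eef_pos: [0.527, 0.0449, 0.0373]
tcp_rot: [-3.141, 0.002, -3.124]
contact_force: [0.0, 0.6, -5.3]
grip_width: 0.0598
grip_force: 59.9
```

```bash
python3 -m creep '[[-12,0,0,0,0,0,50],[-12,0,0,0,0,0,50],[-8,0,0,0,0,0,50],[0,0,1,0,0,0,50],[0,0,0,0,0,0,50]]'
python3 -m creep '[[0,0,1,0,0,0,50],[0,0,0.5,0,0,0,50],[0,0,0,0,0,0,50]]'
```

```text
t: 8.55
eef_pos: [0.5562, 0.0456, 0.036]
tcp_rot: [-3.142, -0.001, -3.123]
contact_force: [-0.9, -0.3, -5.6]
grip_width: 0.06
grip_force: 59.9
t: 8.93
eef_pos: [0.5561, 0.0456, 0.0352]
tcp_rot: [-3.141, -0.001, -3.123]
contact_force: [-5.0, -0.2, 5.4]
grip_width: 0.0592
grip_force: 59.9
```

```bash
python3 -m creep '[[-4,0,-0.3,0,0,0,50],[-4,0,0,0,0,0,50],[0,0,0,0,0,0,50]]'
python3 -m creep '[[-2,0,0,0,0,0,50],[-2,0,0,0,0,0,50],[0,0,0,0,0,0,50]]'
python3 -m creep '[[-2,0,0,0,0,0,50],[0,0,0,0,0,0,50]]'
```

```text
t: 9.3
eef_pos: [0.5651, 0.0457, 0.0352]
tcp_rot: [-3.141, 0.001, -3.124]
contact_force: [-3.4, 0.1, 4.8]
grip_width: 0.0594
grip_force: 59.9
t: 9.68
eef_pos: [0.568, 0.0458, 0.0352]
tcp_rot: [-3.141, -0.001, -3.123]
contact_force: [-6.7, 0.6, 7.2]
grip_width: 0.0596
grip_force: 60.0
t: 9.93
eef_pos: [0.5698, 0.0458, 0.0352]
tcp_rot: [-3.141, -0.002, -3.123]
contact_force: [-7.5, -0.3, 7.7]
grip_width: 0.06
grip_force: 60.0
```

```bash
python3 -m creep '[[-1.5,0,0,0,0,0,50],[0,0,0,0,0,0,50]]'
python3 -m creep '[[-1.5,0,0,0,0,0,50],[0,0,0,0,0,0,50]]'
python3 -m creep '[[-1.5,0,0,0,0,0,50],[0,0,0,0,0,0,50]]'
```

```text
t: 10.18
eef_pos: [0.5697, 0.0458, 0.0352]
tcp_rot: [-3.141, -0.004, -3.123]
contact_force: [-9.2, -0.4, 11.2]
grip_width: 0.0599
grip_force: 60.0
t: 10.42
eef_pos: [0.5698, 0.0458, 0.0352]
tcp_rot: [-3.141, -0.007, -3.124]
contact_force: [-12.8, -1.3, 15.3]
grip_width: 0.0594
grip_force: 60.0
t: 10.68
eef_pos: [0.5699, 0.0458, 0.0351]
tcp_rot: [-3.142, -0.009, -3.124]
contact_force: [-16.8, -1.2, 18.1]
grip_width: 0.0598
grip_force: 60.0
```

Contact with the stop is steady at TCP x=570, which puts the mould end at 700 mm against the 701 expected. I'll release, back out and rise.

```bash
python3 -m creep '[[3,0,0,0,0,0,50],[0,0,0,0,0,0,87.8],[0,0,0,0,0,0,87.8],[0,0,0,0,0,0,87.8],[0,0,-0.5,0,0,0,87.8],[20,0,-2,0,0,0,87.8],[25,0,-10,0,0,0,87.8],[0,0,-50,0,0,0,87.8],[0,0,-60,0,0,0,87.8]]'
python3 -m creep '[[0,0,-60,0,0,0,87.8],[0,0,-60,0,0,0,87.8],[0,0,-60,0,0,0,87.8],[-20,0,-10,0,0,0,87.8],[0,0,0,0,0,0,87.8]]'
cat >knob.py <<'E'
from look import *
cs=[("wrist",c,t)]+[(n,camera(n),None) for n in("top","scene")]
for n,c,t in cs:
    P=cloud(c,t);X,Y,Z=np.moveaxis(P,-1,0);cv2.imwrite(f"pics/{sys.argv[1]}{n}.png",c["image"])
    H,S,V=cv2.split(cv2.cvtColor(c["image"],cv2.COLOR_BGR2HSV))
    r=((H<6)|(H>174))&(S>150)&(V>60)&(Z>.18)&(np.hypot(X-.65,Y-.047)<.09)
    if r.sum()<5: print(n,"none");continue
    zt=np.percentile(Z[r],97);q=r&(Z>zt-.004);v,u=np.nonzero(q)
    ((a,b),rad)=cv2.minEnclosingCircle((P[q][:,:2]*1e3).astype(np.float32))
    print(n,r.sum(),q.sum(),"top z",zt,"circle",a,b,rad,"mean",P[q].mean(0),"px",u.mean(),v.mean())
    m=(Z>.05)&(Z<.075)&(X>.5)&(X<.72)&(abs(Y-.047)<.045)&(H<25)&(S>60)
    if m.sum()>30:print("  mould",m.sum(),rect(P[m][:,:2]),np.median(Z[m]))
    h=(Z>.2)&(np.hypot(X-.65,Y-.047)<.03)&(S<90)
    if h.sum()>20:print("  hub",h.sum(),P[h].mean(0),rect(P[h][:,:2]))
E
python3 knob.py w3
```

```text
t: 11.8
eef_pos: [0.5259, 0.0451, 0.1578]
tcp_rot: [3.141, -0.003, -3.124]
contact_force: [2.0, -0.2, 0.8]
grip_width: 0.0877
grip_force: 0.0
t: 12.42
eef_pos: [0.5485, 0.0453, 0.3485]
tcp_rot: [-3.141, 0.003, -3.124]
contact_force: [0.2, 0.2, -1.0]
grip_width: 0.0877
grip_force: 0.0
(array([0.54852799, 0.04533639, 0.34850687]), array([-3.14131223e+00,  2.91926021e-03, -3.12354481e+00])) 12.425
wrist 551 250 top z 0.2652626096632664 circle 692.3545532226562 72.81826782226562 9.794646263122559 mean [0.69126596 0.0728491  0.26406955] px 282.752 326.02
  mould 2144 (array([603.3,  45.9]), array([105.8,  62.1]), 0.2) 0.06387086123818339
  hub 381 [0.64175041 0.04509534 0.22163503] (array([640.9,  45.1]), array([18.9, 29.9]), 2.4)
top none
scene 111 9 top z 0.5115367419327534 circle 575.0269775390625 43.87959289550781 22.056106567382812 mean [0.57504806 0.05456808 0.51072467] px 264.22222222222223 125.22222222222223
  mould 630 (array([627.3,  47.4]), array([156.3,  66.9]), 1.5) 0.06318385418443573
  hub 51 [0.65064254 0.05244479 0.22076907] (array([653.1,  52.3]), array([41.7, 21.4]), 48.8)
```

View pics/w3.png

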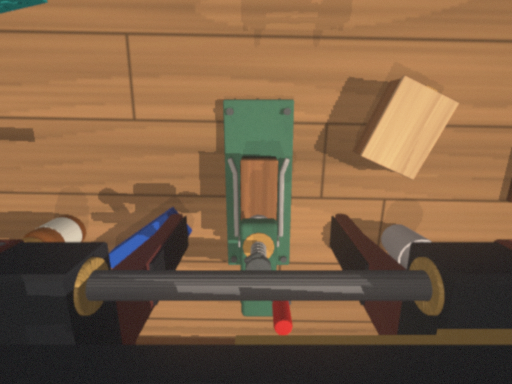

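The mould sits between the rails, (240–278, 157–218), with its near end at x=550, so it is home. The red knob top (283,326) is at (692.3, 72.8, 265), 49–50 mm from the axis at about 32°. Next I'll grasp the knob.

```bash
python3 -m creep '[[-48,8.3,0,0,0,0,60],[-48,8.3,0,0,0,0,60],[-48,8.3,0,0,0,0,60],[0,0,40,0,0,0,60],[0,0,40,0,0,0,60],[0,0,25,0,0,0,60],[0,0,14,0,0,0,60],[0,0,0,0,0,0,60]]'
python3 knob.py w4 | head -3
```

```text
t: 13.58
eef_pos: [0.6895, 0.0729, 0.2269]
tcp_rot: [-3.142, -0.003, -3.124]
contact_force: [1.0, -0.5, 0.4]
grip_width: 0.0599
grip_force: 0.0
(array([0.68948069, 0.07285909, 0.22690005]), array([-3.14153635, -0.00331066, -3.12360179])) 13.575
wrist 1521 735 top z 0.2654461597775464 circle 658.0011596679688 72.14598083496094 37.5930061340332 mean [0.68835213 0.07290852 0.26532568] px 258.94149659863945 259.23401360544216
  mould 3990 (array([625.6,  46.8]), array([150. ,  61.4]), 0.5) 0.06379176400714642
```

```bash
python3 -m creep '[[0,0,0,0,0,0,12],[0,0,0,0,0,0,12],[0,0,0,0,0,0,12],[0,0,0,0,0,0,12],[0,0,0,0,0,0,12],[0,0,0,0,0,0,12]]' 40
python3 - <<'E'
import numpy as np
# clockwise steps from angle 32.2deg; world (dx,dy,dz) -> tool, tool yaw 181.04deg
a0=32.2;y=np.radians(181.04)
for st in(12,):
  for k in range(30):
    a=np.radians(a0-st*k);b=np.radians(a0-st*(k+1))
    D=50*np.array([np.cos(b)-np.cos(a),np.sin(b)-np.sin(a)])
    print(k+1,round(a0-st*(k+1),1),*(np.array([D@[np.cos(y),np.sin(y)],D@[np.sin(y),-np.cos(y)],6.4*np.radians(st)]).round(1)))
E
```

```text
t: 14.48
eef_pos: [0.6907, 0.0731, 0.2285]
tcp_rot: [3.141, -0.0, -3.123]
contact_force: [0.3, -0.1, 0.4]
grip_width: 0.0195
grip_force: 40.0
1 20.2 -4.4 -9.5 1.3
2 8.2 -2.4 -10.2 1.3
3 -3.8 -0.2 -10.5 1.3
4 -15.8 2.0 -10.3 1.3
5 -27.8 4.1 -9.6 1.3
6 -39.8 6.0 -8.6 1.3
7 -51.8 7.6 -7.2 1.3
8 -63.8 8.9 -5.4 1.3
9 -75.8 9.9 -3.4 1.3
10 -87.8 10.4 -1.3 1.3
11 -99.8 10.4 0.9 1.3
12 -111.8 10.0 3.0 1.3
13 -123.8 9.2 5.0 1.3
14 -135.8 7.9 6.8 1.3
15 -147.8 6.3 8.3 1.3
16 -159.8 4.4 9.5 1.3
17 -171.8 2.4 10.2 1.3
18 -183.8 0.2 10.5 1.3
19 -195.8 -2.0 10.3 1.3
20 -207.8 -4.1 9.6 1.3
21 -219.8 -6.0 8.6 1.3
22 -231.8 -7.6 7.2 1.3
23 -243.8 -8.9 5.4 1.3
24 -255.8 -9.9 3.4 1.3
25 -267.8 -10.4 1.3 1.3
26 -279.8 -10.4 -0.9 1.3
27 -291.8 -10.0 -3.0 1.3
28 -303.8 -9.2 -5.0 1.3
29 -315.8 -7.9 -6.8 1.3
30 -327.8 -6.3 -8.3 1.3
```

```bash
python3 -m creep '[[-4.4,-9.5,1.3,0,0,0,12],[-2.4,-10.2,1.4,0,0,0,12],[-0.2,-10.5,1.3,0,0,0,12],[2,-10.3,1.4,0,0,0,12]]'
python3 -m creep '[[4.1,-9.6,1.3,0,0,0,12],[6,-8.6,1.4,0,0,0,12],[7.6,-7.2,1.3,0,0,0,12],[8.9,-5.4,1.4,0,0,0,12]]'
```

```text
t: 14.98
eef_pos: [0.697, 0.0338, 0.2233]
tcp_rot: [3.139, 0.001, -3.123]
contact_force: [0.7, 5.5, 1.5]
grip_width: 0.0195
grip_force: 40.0
t: 15.48
eef_pos: [0.672, 0.0021, 0.218]
tcp_rot: [3.139, 0.004, -3.123]
contact_force: [3.2, 5.4, -0.6]
grip_width: 0.0196
grip_force: 40.0
```

```bash
python3 -m creep '[[9.9,-3.4,1.3,0,0,0,12],[10.4,-1.3,1.4,0,0,0,12],[10.4,0.9,1.3,0,0,0,12],[10,3,1.4,0,0,0,12],[9.2,5,1.3,0,0,0,12],[7.9,6.8,1.4,0,0,0,12]]'
python3 - <<'E'
from h import *
from cell import *
c=camera("scene");cv2.imwrite("pics/s2.png",cv2.resize(c["image"][170:300,190:330],(780,724))[:600])
y=np.radians(181.04);st=4
for k in range(50):
    a=np.radians(-135.8-st*k);b=a-np.radians(st)
    D=50*np.array([np.cos(b)-np.cos(a),np.sin(b)-np.sin(a)])
    print(round(-135.8-st*(k+1),1),*(np.array([D@[np.cos(y),np.sin(y)],D@[np.sin(y),-np.cos(y)]]).round(1)),end=" | ")
E
```

```text
t: 16.23
eef_pos: [0.6147, 0.0094, 0.2102]
tcp_rot: [-3.139, 0.005, -3.124]
contact_force: [5.4, -3.5, -1.5]
grip_width: 0.0194
grip_force: 40.0
-139.8 2.3 2.6 | -143.8 2.1 2.8 | -147.8 1.9 2.9 | -151.8 1.7 3.0 | -155.8 1.5 3.2 | -159.8 1.3 3.3 | -163.8 1.0 3.3 | -167.8 0.8 3.4 | -171.8 0.6 3.4 | -175.8 0.3 3.5 | -179.8 0.1 3.5 | -183.8 -0.2 3.5 | -187.8 -0.4 3.5 | -191.8 -0.7 3.4 | -195.8 -0.9 3.4 | -199.8 -1.1 3.3 | -203.8 -1.4 3.2 | -207.8 -1.6 3.1 | -211.8 -1.8 3.0 | -215.8 -2.0 2.9 | -219.8 -2.2 2.7 | -223.8 -2.4 2.6 | -227.8 -2.5 2.4 | -231.8 -2.7 2.2 | -235.8 -2.9 2.0 | -239.8 -3.0 1.8 | -243.8 -3.1 1.6 | -247.8 -3.2 1.4 | -251.8 -3.3 1.1 | -255.8 -3.4 0.9 | -259.8 -3.4 0.7 | -263.8 -3.5 0.4 | -267.8 -3.5 0.2 | -271.8 -3.5 -0.1 | -275.8 -3.5 -0.3 | -279.8 -3.4 -0.5 | -283.8 -3.4 -0.8 | -287.8 -3.3 -1.0 | -291.8 -3.3 -1.2 | -295.8 -3.2 -1.5 | -299.8 -3.1 -1.7 | -303.8 -2.9 -1.9 | -307.8 -2.8 -2.1 | -311.8 -2.6 -2.3 | -315.8 -2.5 -2.5 | -319.8 -2.3 -2.6 | -323.8 -2.1 -2.8 | -327.8 -1.9 -2.9 | -331.8 -1.7 -3.0 | -335.8 -1.5 -3.2 |
```

View pics/s2.png

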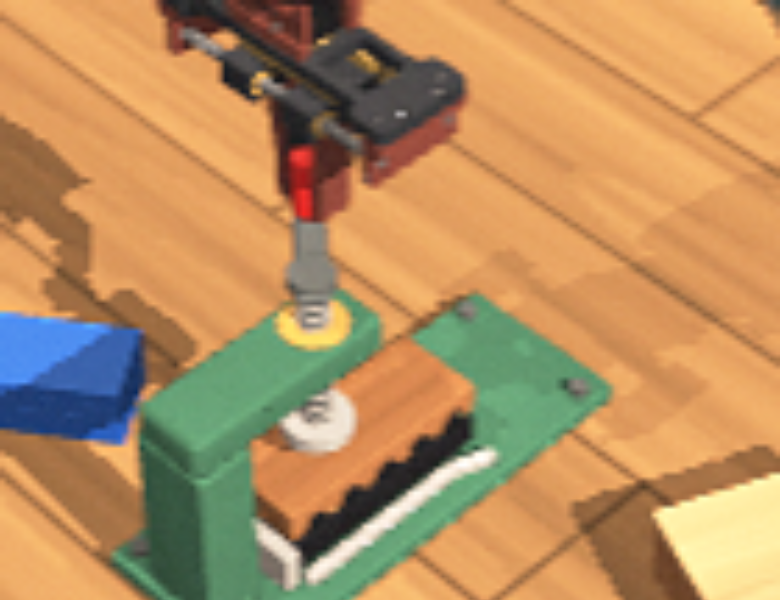

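```bash
python3 - <<'E'
from h import *
from cell import *
c=camera("scene");P=cloud(c);im=c["image"];H,S,V=cv2.split(cv2.cvtColor(im,cv2.COLOR_BGR2HSV))
b=(S<70)&(V>90)&(np.hypot(P[...,0]-.651,P[...,1]-.047)<.027)&(P[...,2]<.13)&(P[...,2]>.045)
v,u=np.nonzero(b);print(b.sum(),u.min(),u.max(),v.min(),v.max());p=P[b]*1e3
for i in np.argsort(v): print(u[i],v[i],p[i].round(0).tolist(),V[v[i],u[i]],end=";")
E
```

```text
107 240 253 239 250
248 239 [652.0, 58.0, 122.0] 124;247 240 [654.0, 55.0, 116.0] 118;248 240 [652.0, 57.0, 117.0] 155;249 240 [632.0, 40.0, 89.0] 225;246 241 [657.0, 53.0, 113.0] 190;247 241 [655.0, 56.0, 113.0] 238;248 241 [649.0, 54.0, 108.0] 213;249 241 [645.0, 54.0, 104.0] 213;250 241 [637.0, 50.0, 95.0] 240;251 241 [631.0, 48.0, 89.0] 242;244 242 [661.0, 48.0, 107.0] 123;245 242 [657.0, 49.0, 105.0] 101;246 242 [657.0, 54.0, 109.0] 111;247 242 [652.0, 52.0, 103.0] 107;248 242 [651.0, 56.0, 105.0] 138;249 242 [647.0, 56.0, 103.0] 215;250 242 [638.0, 51.0, 92.0] 239;251 242 [634.0, 52.0, 90.0] 243;252 242 [632.0, 54.0, 90.0] 236;243 243 [659.0, 41.0, 96.0] 120;244 243 [663.0, 50.0, 105.0] 115;245 243 [658.0, 50.0, 102.0] 178;246 243 [658.0, 55.0, 106.0] 235;247 243 [660.0, 61.0, 111.0] 240;248 243 [652.0, 57.0, 103.0] 206;249 243 [647.0, 57.0, 99.0] 209;250 243 [643.0, 56.0, 95.0] 237;251 243 [637.0, 55.0, 90.0] 241;252 243 [633.0, 55.0, 87.0] 243;241 244 [663.0, 35.0, 89.0] 142;242 244 [660.0, 37.0, 89.0] 230;243 244 [661.0, 43.0, 94.0] 216;244 244 [658.0, 44.0, 93.0] 158;245 24
[... 1664 characters left out ...]
248 [661.0, 67.0, 94.0] 241;249 248 [657.0, 67.0, 91.0] 245;250 248 [654.0, 69.0, 90.0] 243;251 248 [652.0, 70.0, 89.0] 234;252 248 [644.0, 66.0, 81.0] 226;242 249 [672.0, 49.0, 83.0] 133;243 249 [674.0, 57.0, 91.0] 155;244 249 [670.0, 57.0, 89.0] 175;245 249 [670.0, 62.0, 92.0] 205;246 249 [665.0, 61.0, 88.0] 225;247 249 [665.0, 66.0, 92.0] 230;248 249 [663.0, 68.0, 91.0] 231;249 249 [657.0, 67.0, 86.0] 231;250 249 [651.0, 65.0, 80.0] 231;251 249 [652.0, 71.0, 86.0] 232;243 250 [671.0, 53.0, 81.0] 157;245 250 [669.0, 61.0, 86.0] 192;246 250 [667.0, 64.0, 87.0] 208;247 250 [666.0, 67.0, 88.0] 222;248 250 [661.0, 66.0, 84.0] 226;249 250 [659.0, 69.0, 85.0] 229;250 250 [655.0, 69.0, 82.0] 225;
```

The scene crop shows the pad at px (251,244), still clear of the mould. Its top is at about 90 mm, so its underside is at about 78 mm and contact is roughly 15 mm or 2.3 rad away. I'll go 72° quickly, then slow down.

```bash
python3 -m creep '[[6.3,8.3,1.3,0,0,0,12],[4.4,9.5,1.4,0,0,0,12],[2.4,10.2,1.3,0,0,0,12],[0.2,10.5,1.4,0,0,0,12],[-2,10.3,1.3,0,0,0,12],[-4.1,9.6,1.4,0,0,0,12]]'
python3 -m creep '[[-1.8,3,0.4,0,0,0,12],[-2,2.9,0.5,0,0,0,12],[-2.2,2.7,0.4,0,0,0,12],[-2.4,2.6,0.5,0,0,0,12]]'
python3 -m creep '[[-2.5,2.4,0.4,0,0,0,12],[-2.7,2.2,0.5,0,0,0,12],[-2.9,2,0.4,0,0,0,12]]'
```

```text
t: 17.08
eef_pos: [0.6032, 0.0682, 0.2019]
tcp_rot: [-3.139, -0.002, -3.124]
contact_force: [-3.2, -3.8, 4.7]
grip_width: 0.0193
grip_force: 40.0
t: 17.58
eef_pos: [0.6111, 0.0799, 0.2]
tcp_rot: [-3.14, -0.003, -3.124]
contact_force: [-4.9, -2.5, 7.4]
grip_width: 0.0192
grip_force: 40.0
t: 17.95
eef_pos: [0.6189, 0.087, 0.1987]
tcp_rot: [-3.141, -0.003, -3.124]
contact_force: [-4.5, -0.9, 7.0]
grip_width: 0.0192
grip_force: 40.0
```

```bash
cat >feel.py <<'E'
from cell import *
import numpy as np
o=observe();p=o["eef_pos"][:2]*1e3-[650.5,46.6];f=o["contact_force"];a=np.arctan2(p[1],p[0])
print("r %.1f ang %.1f z %.1f  tang %.1f rad %.1f fz %.1f"%(np.hypot(*p),np.degrees(a)%360-360,o["eef_pos"][2]*1e3,-(f[0]*np.sin(a)-f[1]*np.cos(a)),f[0]*np.cos(a)+f[1]*np.sin(a),f[2]))
E
python3 -m creep '[[-3,1.8,0.2,0,0,0,12],[-3.1,1.6,0.2,0,0,0,12],[-3.2,1.4,0.3,0,0,0,12]]' >/dev/null; python3 feel.py
python3 -m creep '[[-3.3,1.1,0.4,0,0,0,12],[-3.4,0.9,0.4,0,0,0,12],[-3.4,0.7,0.5,0,0,0,12]]'>/dev/null; python3 feel.py
```

```text
r 50.9 ang -243.2 z 197.5  tang 4.3 rad 0.5 fz 4.4
r 50.4 ang -255.1 z 196.1  tang 4.7 rad 1.8 fz 4.9
```

```bash
python3 -m creep '[[-1.7,0.3,0.2,0,0,0,12],[-1.7,0.2,0.2,0,0,0,12],[-1.8,0.2,0.2,0,0,0,12]]' >/dev/null; python3 feel.py
python3 -m creep '[[-1.8,0.1,0.2,0,0,0,12],[-1.8,0,0.2,0,0,0,12],[-1.8,0,0.2,0,0,0,12]]'>/dev/null; python3 feel.py
python3 -m creep '[[-1.8,-0.1,0.2,0,0,0,12],[-1.8,-0.1,0.2,0,0,0,12]]'>/dev/null; python3 feel.py
```

```text
r 50.2 ang -261.4 z 195.4  tang 4.3 rad 0.8 fz 4.1
r 50.0 ang -267.5 z 194.8  tang 5.2 rad 1.0 fz 2.9
r 50.0 ang -269.9 z 194.5  tang 11.0 rad 1.4 fz 8.8
```

```bash
python3 -m creep '[[0,0,0,0,0,0,12]]' >/dev/null; python3 feel.py; python3 -m creep '[[0,0,0,0,0,0,12]]' >/dev/null; python3 feel.py
```

```text
r 50.0 ang -269.9 z 194.5  tang 9.1 rad 0.1 fz 7.2
r 50.0 ang -269.9 z 194.5  tang 9.0 rad 1.0 fz 7.9
```

```bash
python3 -m creep '[[-0.8,0,0.1,0,0,0,12]]' >/dev/null; python3 feel.py; python3 -m creep '[[0,0,0,0,0,0,12]]' >/dev/null; python3 feel.py
```

```text
r 50.0 ang -270.2 z 194.5  tang 12.0 rad 1.4 fz 9.4
r 50.0 ang -270.2 z 194.5  tang 11.1 rad 0.8 fz 8.5
```

The pad met the mould at about -268°. The push rose from 4.7 N free to about 12 N moving, so it is snug. I'll relax the push, open and rise.

```bash
python3 -m creep '[[1,0,-0.5,0,0,0,12],[0.8,0,-0.5,0,0,0,12]]' >/dev/null; python3 feel.py
python3 -m creep '[[0,0,0,0,0,0,50],[0,0,0,0,0,0,50],[0,0,0,0,0,0,50],[0,0,0,0,0,0,50],[0,0,-20,0,0,0,50],[0,0,-40,0,0,0,50],[0,0,-40,0,0,0,50],[40,0,-40,0,0,0,50],[50,0,0,0,0,0,50],[0,0,0,0,0,0,50]]'
python3 knob.py w5
python3 - <<'E'
import cv2,numpy as np
a=cv2.imread("pics/w5.png")[60:360,130:390];b=cv2.imread("pics/w5scene.png")[170:300,180:330]
cv2.imwrite("pics/fin.png",np.hstack([cv2.resize(a,(390,450)),cv2.resize(b,(400,450))]))
E
```

```text
r 49.8 ang -269.4 z 194.7  tang 3.5 rad 0.3 fz -1.0
t: 21.7
eef_pos: [0.5595, 0.0947, 0.3364]
tcp_rot: [-3.142, -0.001, -3.123]
contact_force: [0.2, 0.3, -0.5]
grip_width: 0.0499
grip_force: 0.0
(array([0.55947409, 0.09473089, 0.33638422]), array([-3.14158073e+00, -9.70357411e-04, -3.12313316e+00])) 21.7
wrist 341 113 top z 0.2313158253719182 circle 649.4217529296875 96.23524475097656 9.095002174377441 mean [0.64558275 0.09625978 0.22993971] px 258.57522123893807 266.0619469026549
  mould 2337 (array([624.2,  46.6]), array([147.5,  60.8]), 0.5) 0.06381785492495984
top none
scene 121 6 top z 0.5007973609247857 circle 595.7276000976562 105.47766876220703 9.935193061828613 mean [0.59503611 0.10793064 0.50170421] px 272.8333333333333 139.0
  mould 544 (array([626.3,  48.8]), array([ 63.9, 155.3]), 89.3) 0.06310943684669568
```

View pics/fin.png

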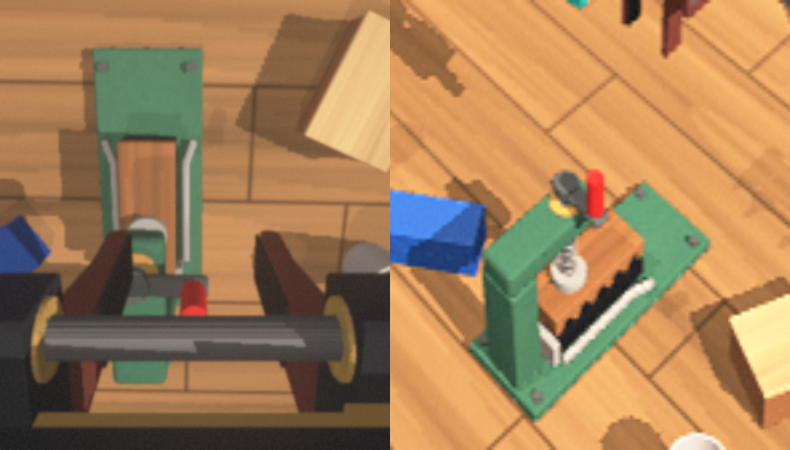

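The crops show the pad seated on the mould, which is centred between the rails and against the stop. The knob is free and the bystanders are untouched.

```bash
python3 -c "
from cell import *
print(hand_in())"
```

```text
the job is handed in; nothing more can be done
None
```

The mould is home against the back stop and clamped, and I handed the job in at about 22 s. The knob took about 12 N at the end against roughly 5 N running free (nominal 6), a bit over twice. I estimate that as 50–60 N on the pad. The gripper is clear and nothing else was touched; no verdict came back.

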